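Re-clamp the document camera's boom

ROBOT

A 6-joint arm with a two-finger parallel gripper is mounted at the origin on the work surface; the furniture and walls round the work are solid. World frame = base frame: x ahead of the robot, y to its left, z up, the work surface at z = 0. Lengths are in m, angles in rad, forces in N, time in s.
With the tool pointing down it reaches from about 0.25 to 0.775 m from the base axis. Payload 4 kg.
Tool frame: the origin (TCP) lies at the very end of the fingers, on their centre line; the grasp point (between the pads) lies 19 mm behind it (robot.hold_point_z is the distance from the TCP to the grasp point, in m); z points along the fingers, y is the line along which they close (so a half turn about z gives the same grasp; the last joint's range is limited). The gripper opens to 94 mm and grips with 3 to 60 N. Pads are 16 mm wide; open, the fingers measure 119 mm over their backs; the gripper's body (75 mm by 177 mm) begins 78 mm behind the grasp point.
Start: joints at [-1.282, 0.087, 1.371, -0, 1.684, -0.103], TCP at [0.21, -0.508, 0.178] pointing down, gripper open.
Joint ranges: [-3.1, 3.1], [-0.76, 2.03], [0.27, 2.55], [-1.08, 4.22], [0.17, 2.65], [-2.57, 2.57]. Speed limits (rad/s): [2.79, 2.79, 3.14, 3.14, 3.14, 3.14].

INTERFACE

Orientations are given as [roll, pitch, yaw] about the fixed x, y, z axes, in that order (R = Rz(yaw) Ry(pitch) Rx(roll)).
In Python, from bench import robot gives the robot as it stands.
- The arm moves only by the tool carry_out, never from a script. Its argument "steps" is a list of rows, each a list of 3 entries, a list of its own where there are three numbers: the shift along the tool's x, y, z in m, then the turn about the tool's z in units of 10 degrees (1.0 is 10 degrees), then the closure, from -1 (fully open) to 1 (shut). In form: [[[tx, ty, tz], roll, jaw], ...]. A call has 1 to 10 rows; each row is the pose to reach, as a shift and turn from the pose commanded when the call began, along the tool's axes at that moment; what a row does not reach only later rows make up. A row lasts 1/8 s, in which the tool goes at most 62.5 mm and 10.7 degrees, less where a joint would pass 70% of its speed; a pose out of reach is approached as far as the arm can. A call with a gripper value outside its range is refused whole. The fingers move at their own pace and stop on an object; the grip force is fixed at half the most. Time passes only in rows, so rows that repeat a pose let the fingers close. It gives the time, the measured TCP pose, the force, the opening and the grip force at its end, in the units of the state.
- robot.get_obs(): the state, without advancing time (a new reading comes with each control period).
- robot.snapshot(name): name is "side" or "top"; returns a dict with "image" (420x560x3 uint8, red, green, blue), "z_map" (420x560 float32, m along the optical axis (not along the pixel's ray), 0 where there is no reading), "mtx" (3x3 intrinsics, pixels), "R" (3x3) and "t" (3): a world point X has camera coordinates R X + t. Camera axes: x right, y down, z forward; pixel columns grow to the right and rows downward; lengths in m; the calibration is good to about 2 mm. A picture is of the moment at which its call begins.
- robot.close_job(): hands the job in; it is judged then, once.
The state is a dict: "time": time; "joint_positions": joint angles; "qvel": joint speeds; "joint_torque": joint torques, N m; "tool_pos": TCP position; "ee_rot": TCP orientation; "wrist_force": force on the tool from outside, world axes, zero at the start; "wrist_torque": the same for the moment, N m; "width": finger opening in m; "finger_force": force on a finger pad.
Only numpy, scipy, OpenCV 4.12 (cv2) and the standard library are available. Lean on these libraries where they do the work, as an engineer would, in place of code of your own. Each camera call takes 0.05 s, during which the arm holds its last target. There are 200 camera calls.

TASK

The boom of the small document camera has come loose in its clamp and tipped over towards you. Swing the camera by its blue grip until the flat on the boom faces the setscrew above it (grip upright, camera looking straight down), then take the red T-handle hex key from its stand, seat it fully in the setscrew's socket and turn it clockwise until the screw bears firmly on the flat: about 0.3 N m on the key, and no more than 0.35 N m, which would crush the flat. Let go and leave the key standing in the screw, without shifting the yellow notes, the mug, the pen pot or the tape roll.

Things in the scene. Friction and masses are not known exactly. Their poses are not given: they have to be found in the camera images.
- boom: the camera boom: level bar along local y, 18 mm thick, dark and round but for one bright flat milled along it, 7.5 mm from the axis, facing local z. Origin on its axis (159 to 161 mm up) below the setscrew; the camera head, 46 x 50 mm, hangs 135 mm along -y. It starts turned 0.5 to 1.0 rad, flat and grip leaning to the stand's -x side. About 0.16 N m turns it; it stays where left. Goal: z upright.
- camera_fin (a point): point in the blue grip that stands up from the camera head, 47 mm from the boom's axis, on the grip's middle line. Grip: 14 mm wide along the boom (local y; pinch it across this), 16 mm the other way, free end 63 mm from the boom's axis, black sleeve of 14.5 mm radius at its foot. Local z: up the grip. As the boom turns this point moves on an arc of 47 mm radius.
- screw_socket (a point): centre of the mouth of the hexagonal socket in the upright setscrew on top of the clamp, 192 to 193 mm above the desk. Socket 12.8 mm across flats, 14 mm deep. Local x: through the middle of one of its six flats (so the fit repeats every 60 degrees); the frame turns and sinks with the screw. A round boss 37 mm wide surrounds it, 2 mm lower.
- setscrew: the quick-lock setscrew, steep thread: clockwise from above it sinks 4 mm per rad (follow it down). It drags at 0.1 N m for 0.4 to 1.15 rad, hidden and different each time, till its cupped tip meets the flat; 0.3 N m comes some 0.2 rad later: 0.1 N m plus 0.0045 per N of clamping force. Let go, it stays, easing a quarter. On the round of the boom it stiffens 0.4 rad sooner.
- key_handle (a point): centre of the red crossbar of the T-handle hex key. Crossbar 72 mm long (local x), 14 mm thick (local y: pinch it across this), 18 mm high. Local z: up the key. The blade's tip is 80 mm below this point. The key weighs 200 g and starts upright and loose in its stand, a grey foot 45 mm high, 48 mm wide, with a 15 mm bore whose floor is 5 mm up: lift it 45 mm to clear it.
- key_tip (a point): lower end of the hex key's blade, on its axis, with the key's axes. Blade: hexagon 12 mm across flats, 60 mm long, last 2.5 mm tapered to 7 mm. A pair of its flats faces local x, so it fits the socket when their x axes differ by a multiple of 60 degrees, with some 6 degrees of play either way. Fully seated, the tip is 14 mm below the socket's mouth.
- hex_key: the T-handle hex key, 89 mm long; origin at its tip, z up the key.
- camera_stand: the document camera's stand, fixed to the desk: black foot plate 130 x 270 x 12 mm, round aluminium post, grey clamp 46 x 42 mm with its top at 190 mm; origin on the desk under the post, boom along -y.
- notes_yellow: yellow block of sticky notes, 51 x 52 x 14 mm, lying on the foot plate under the camera; origin at its underside's centre.
- mug: green and white mug, 101 mm high, at the back of the desk; origin at its underside's centre.
- pen_pot: dark pen pot with pens, 147 mm high, at the back of the desk; origin at its underside's centre.
- tape_roll: roll of purple packing tape, 100 mm across, 45 mm high, lying at the back of the desk; origin at its underside's centre.

How it is judged:
On the way, in this order (a step that is already met when the one before it is completed fails the run):
1. the boom's flat faces the setscrew (within 5 degrees) (angle between boom's own z axis and vertical below 0.09 rad), for 0.2 s.
2. the key is fully seated in the setscrew's socket (z of key_tip in the frame of screw_socket below -0.011 m and horizontal distance between key_tip and screw_socket below 0.004 m), for 0.1 s.
3. the screw bears firmly on the flat (contact force between setscrew and boom above 25 N and angle between boom's own z axis and vertical below 0.09 rad), for 0.2 s.
At the end, for the whole second after the job is handed in: The boom is within 5 degrees of flat-up, the setscrew presses on its flat with more than 25 N (what 0.26 N m on the key leaves), and the key stands at rest, fully seated in the socket (tip within 3 mm of its floor and 4 mm of its axis, leaning less than 14 degrees) (all of step 2 and all of step 3 and angle between hex_key's own z axis and vertical below 0.25 rad and linear speed of hex_key below 0.03 m/s); the robot touches nothing.
It fails at once if the setscrew is overtightened (clamping force over 65 N, about 0.39 N m on the key) (contact force between setscrew and boom above 65 N).
It fails at once if the screw is driven hard on to the round of the boom (contact force between setscrew and boom above 15 N and angle between boom's own z axis and vertical above 0.3 rad).
It fails at once if a bystander on the desk is pushed about (more than 25 mm) (distance of any of mug, pen_pot, tape_roll, notes_yellow from where it was at the start of the episode above 0.025 m).
It also fails if it takes over 66 s, if anything falls off the work surface, if the arm or the gripper's body presses on something with over 40 N, if the wrist force passes 120 N, or if a joint passes its speed limit or range.

## Working session

There is one attempt and no reset: what is moved stays moved. The work goes in short steps, Python scripts to look and compute and a tool call to move; the robot and the scene stay as the last step left them, time stands still between calls to the robot, and variables do not carry over. Pictures are saved under pics/ and viewed, at most 10 in all, crops included, and the job is handed in when it is done.

Besides the shell and the picture viewer there is one more tool, called after "Request:" as name(argument=value, ...) on one line, values as JSON. carry_out: Moves the arm, as the interface text tells. Its arguments: {"type":"object","properties":{"steps":{"type":"array","items":{"type":"array"}}},"required":["steps"]}

```bash
ls; mkdir -p pics
cat > h.py <<'E'
import numpy as np, cv2
from bench import robot
def snap(n):
    s=robot.snapshot(n); return s
def save(s,f,crop=None,k=1):
    im=s["image"][:,:,::-1]
    if crop: a,b,c,d=crop; im=im[b:d,a:c]
    cv2.imwrite("pics/"+f,cv2.resize(im,None,fx=k,fy=k,interpolation=cv2.INTER_NEAREST))
def cloud(s):
    z=s["z_map"]; v,u=np.mgrid[:z.shape[0],:z.shape[1]]
    K=s["mtx"]; c=np.stack([(u-K[0,2])/K[0,0]*z,(v-K[1,2])/K[1,1]*z,z],-1)
    P=(c-s["t"])@s["R"]; P[z<=0]=np.nan; return P
def ray(s,u,v,h):
    d=s["R"].T@np.linalg.solve(s["mtx"],[u,v,1.]); o=-s["R"].T@s["t"]
    return o+d*(h-o[2])/d[2]
E
python3 - <<'E'
from h import *
o=robot.get_obs()
for k in o: print(k,np.round(o[k],3))
print(robot.hold_point_z)
for n in("side","top"):
    s=snap(n); save(s,n+"0.png"); np.savez(n+"0.npz",**s); print(n,np.round(-s["R"].T@s["t"],3),np.round(s["R"],2).tolist(),s["mtx"][0,0])
E
```

```text
pics
time 0.0
joint_positions [-1.282  0.088  1.372  0.     1.684 -0.103]
qvel [-0.    -0.    -0.001  0.     0.001  0.   ]
joint_torque [ 0.0000e+00 -3.4017e+01 -3.0243e+01  7.2000e-02  3.3000e-02 -0.0000e+00]
tool_pos [ 0.21  -0.508  0.176]
ee_rot [-3.139 -0.     0.392]
wrist_force [0.23  0.28  0.901]
wrist_torque [-0.008  0.042  0.003]
finger_force 0.0
width 0.094
0.0188
side [ 0.371 -0.723  0.635] [[0.96, -0.28, 0.02], [-0.15, -0.56, -0.82], [0.24, 0.78, -0.58]] 393.0976761822687
top [ 0.401 -0.051  1.226] [[-0.0, -1.0, 0.03], [-0.99, -0.0, -0.16], [0.16, -0.03, -0.99]] 537.0965219792678
```

View pics/side0.png

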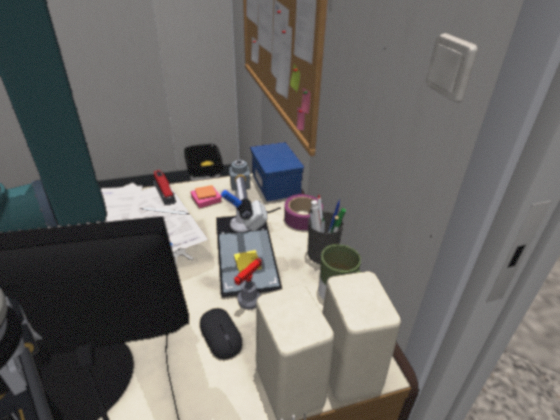

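View pics/top0.png

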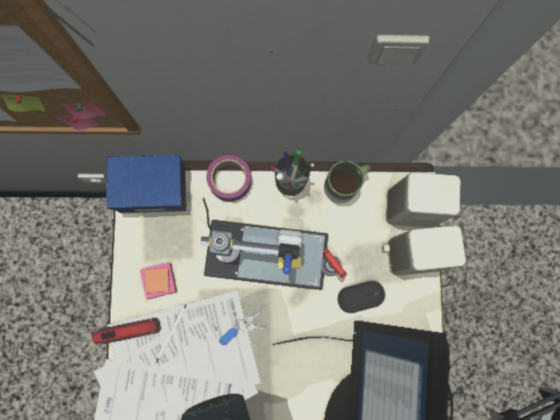

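The top view has the stand with its post and screw near (220,243). The boom runs right to the camera head near (290,245), the blue grip leans down-image (−x) at (288,263), and the red key is at (335,263). The side view has the key at (247,270) and the grip at (236,200).

Run:
```python
from h import *
S={n:dict(np.load(n+"0.npz")) for n in("side","top")}
save(S["top"],"top1.png",(195,205,365,300),4.7)
save(S["side"],"side1.png",(200,140,300,320),3.3)
for n,s in S.items():
    hsv=cv2.cvtColor(s["image"],cv2.COLOR_RGB2HSV); P=cloud(s)
    print(n,"z valid",np.mean(s["z_map"]>0))
    for nm,lo,hi in(("red",(0,150,90),(8,255,255)),("red2",(172,150,90),(180,255,255)),("blue",(105,150,60),(130,255,255)),("yellow",(22,130,90),(35,255,255))):
        m=cv2.inRange(hsv,np.array(lo),np.array(hi))
        k,l,st,c=cv2.connectedComponentsWithStats(m)
        for i in range(1,k):
            if st[i,4]>25:
                q=P[l==i]; print(nm,st[i],np.round(c[i],1),np.round(np.nanmedian(q,0),3),np.round(np.nanmin(q,0),3),np.round(np.nanmax(q,0),3))
    
P=cloud(S["top"]); 
w=P[225:262,200:240]
m=(w[...,2]>.17)&(w[...,2]<.23)
q=w[m];print("clamp",len(q),np.round(np.median(q,0),3),q.min(0),q.max(0))
w=P[215:262,240:320]; m=(w[...,2]>.15)&(w[...,2]<.25); q=w[m]; print("boom",len(q))
for y in np.unique(np.round(q[:,1],2)):
    a=q[abs(q[:,1]-y)<.005]; print(y,len(a),np.round(np.median(a,0),3),a[:,2].max())
```

```text
side z valid 0.9959991496598639
red [235 259  26  25 250] [247.8 271.1] [ 0.475 -0.195  0.093] [ 0.447 -0.214  0.069] [ 0.504 -0.168  0.096]
red2 [155 174  17  22 126] [163.2 184.8] [0.334 0.238 0.044] [ 0.313  0.195 -0.719] [0.35  1.497 0.049]
blue [264 156  34  30 247] [278.5 169.8] [0.641 0.155 0.096] [0.598 0.138 0.047] [0.701 0.219 0.1  ]
blue [290 169  12  14  42] [296.6 175.9] [0.69  0.146 0.068] [0.669 0.141 0.051] [0.7   0.15  0.092]
blue [265 182  17  17  94] [273.6 190.1] [0.623 0.144 0.036] [0.6   0.141 0.01 ] [0.644 0.154 0.059]
blue [280 182  13  15  54] [286.  189.3] [0.659 0.146 0.031] [0.642 0.139 0.009] [0.676 0.149 0.057]
blue [222 191  20  16 117] [231.5 198.2] [ 0.469 -0.09   0.193] [ 0.451 -0.094  0.173] [ 0.487 -0.083  0.209]
yellow [291  71   9  19  62] [295.5  80.4] [0.765 0.405 0.242] [0.759 0.384 0.22 ] [0.768 0.445 0.277]
yellow [201 161  12   5  49] [206.2 163.1] [ 0.546  1.296 -0.503] [ 0.522  1.169 -0.568] [ 0.585  1.407 -0.443]
yellow [235 251  22  20 245] [244.3 258.9] [ 0.487 -0.089  0.026] [ 0.469 -0.122  0.02 ] [ 0.516 -0.071  0.029]
top z valid 0.
[... 365 characters left out ...]
115  0.152] 0.1532634495904648
-0.11 99 [ 0.509 -0.109  0.162] 0.17458473716726355
-0.1 136 [ 0.504 -0.1    0.165] 0.17823013390156095
-0.09 152 [ 0.502 -0.09   0.17 ] 0.19574770327624866
-0.08 154 [ 0.503 -0.08   0.169] 0.19862936987632449
-0.07 125 [ 0.508 -0.071  0.164] 0.17637683483400174
-0.06 47 [ 0.496 -0.061  0.165] 0.17156222977587393
-0.05 45 [ 0.498 -0.051  0.166] 0.17055710690461895
-0.04 54 [ 0.5   -0.041  0.166] 0.17073472824644384
-0.03 46 [ 0.5   -0.029  0.166] 0.17089532252932504
-0.02 44 [ 0.502 -0.019  0.165] 0.17050728126606393
-0.01 46 [ 0.503 -0.009  0.166] 0.17102045275637315
0.0 45 [0.504 0.001 0.165] 0.17136044266453124
0.01 19 [0.506 0.007 0.166] 0.16927764634381318
```

View pics/top1.png

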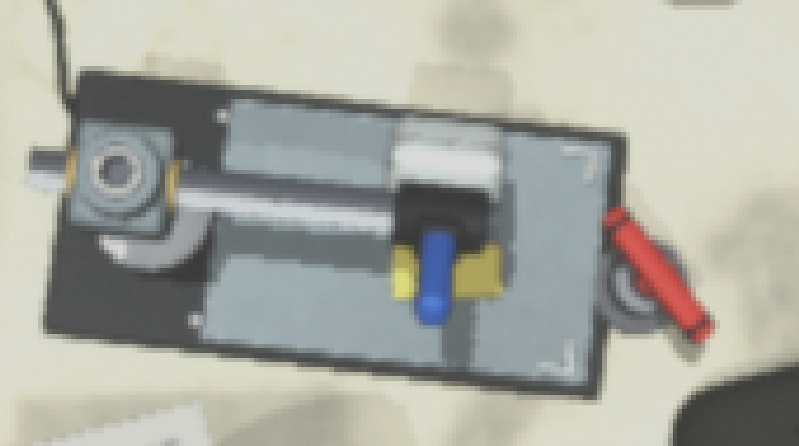

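View pics/side1.png

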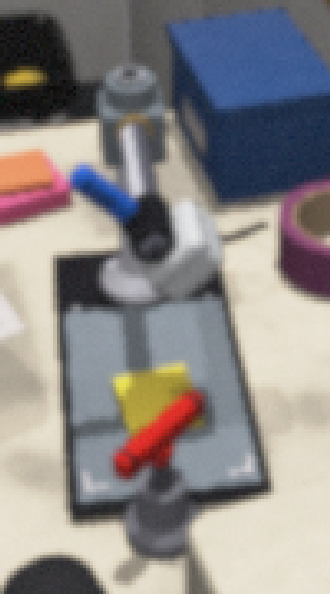

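The crop shows the socket at top pixel (220,241.6) and side pixel (238.5,162). The grip leans −x, from sleeve (288,254) to tip (287,273), and the stand yaw is about −0.12.

Run:
```python
from h import *
S={n:dict(np.load(n+"0.npz")) for n in("side","top")}
def tri(a,b):
    A=[];B=[]
    for n,(u,v) in(("top",a),("side",b)):
        s=S[n];M=s["mtx"]@np.c_[s["R"],s["t"]]
        for r,c in((0,u),(1,v)): A.append(M[r,:3]-c*M[2,:3]);B.append(c*M[2,3]-M[r,3])
    return np.linalg.lstsq(np.array(A),np.array(B),rcond=None)[0]
print("sock",ray(S["top"],220.1,241.6,.1925),ray(S["side"],238.5,161.8,.1925),tri((220.1,241.6),(238.5,161.8)))
print("key",ray(S["top"],334.4,263.1,.092),ray(S["side"],247.8,271.1,.089),tri((334.4,263.1),(247.8,271.1)))
for n,s in S.items():
    hsv=cv2.cvtColor(s["image"],cv2.COLOR_RGB2HSV); P=cloud(s)
    red=cv2.inRange(hsv,(0,150,90),(8,255,255))>0; bl=cv2.inRange(hsv,(105,150,60),(130,255,255))>0
    for nm,m,c in(("key",red&(abs(P[...,1]+.19)<.04),(1,0)),("grip",bl&(P[...,2]>.165)&(P[...,2]<.23)&(P[...,1]<-.05),(0,2))):
        q=P[m]; q=q[abs(q-np.median(q,0)).max(1)<.05]; mu=q.mean(0); w=np.linalg.svd(q-mu)[2][0]; t=(q-mu)@w
        print(n,nm,len(q),mu.round(4),w.round(3),t.min().round(4),t.max().round(4),"yaw",np.arctan2(w[1],w[0]),"tilt",np.arctan2(-w[0],w[2]))
P=cloud(S["top"]); w=P[215:262,240:320]; q=w[(w[...,2]>.165)&(w[...,2]<.175)&(w[...,1]>-.055)]; print("boom fit",np.polyfit(q[:,1],q[:,0],1))
# stand foot key: grey
```

```text
sock [0.50780012 0.04527897 0.1925    ] [0.51107951 0.04940165 0.1925    ] [0.50848746 0.04493929 0.19500706]
key [ 0.47294906 -0.18699514  0.092     ] [ 0.47545078 -0.19109164  0.089     ] [ 0.47428813 -0.18786434  0.08580642]
side key 250 [ 0.4753 -0.1928  0.0909] [-0.794 -0.608 -0.015] -0.0375 0.0328 yaw -2.4880213071018593 tilt 1.5893277994247832
side grip 116 [ 0.4684 -0.0898  0.1929] [ 0.705 -0.097 -0.702] -0.0214 0.0228 yaw -0.13635337383909452 tilt -2.3540394552157533
top key 120 [ 0.4735 -0.1868  0.092 ] [-0.797 -0.604  0.018] -0.0334 0.0262 yaw -2.493439513197468 tilt 1.5483449615745666
top grip 68 [ 0.4641 -0.0828  0.199 ] [-0.781  0.078  0.62 ] -0.025 0.0172 yaw 3.0414395929857725 tilt 0.9000708052706424
boom fit [0.11927655 0.5051698 ]
```

Run:
```python
from h import *
for n in("side","top"):
    s=dict(np.load(n+"0.npz")); P=cloud(s).reshape(-1,3)
    print(n)
    for x in np.arange(-.1,.75,.1):
        r=[]
        for y in np.arange(-.6,.35,.1):
            q=P[(P[:,0]>=x)&(P[:,0]<x+.1)&(P[:,1]>=y)&(P[:,1]<y+.1)]; r.append("%5.2f"%(np.nanpercentile(q[:,2],97)) if len(q) else "  -  ")
        print("%.1f"%x,*r)
```

```text
side
-0.1   -     -     -     -     -     -     -     -     -     -  
0.0   -     -    0.07   -     -    0.21  0.22   -     -     -  
0.1   -    0.25  0.34  0.11   -    0.53  0.21  0.01  0.01  0.01
0.2  0.42  0.42  0.34  0.11   -    0.54  0.47  0.01  0.01  0.01
0.3   -    0.00  0.34  0.17  0.00  0.01  0.01  0.03  0.05  0.05
0.4   -    0.18  0.18  0.09  0.17  0.20  0.17  0.03  0.03  0.00
0.5   -    0.18  0.18   -    0.16  0.17  0.19  0.10  0.10  0.00
0.6   -    0.18  0.18  0.10  0.12  0.13  0.05  0.10  0.10  0.10
0.7   -    0.51  0.57  0.55  0.54  0.52  0.51  0.49  0.48  0.47
top
-0.1   -     -     -     -     -     -     -     -     -     -  
0.0   -     -     -     -     -     -     -     -     -     -  
0.1   -    0.23   -    0.25  0.01  0.00  0.25  0.17  0.01  0.01
0.2  0.35  0.40  0.34  0.29  0.00  0.33  0.33  0.01  0.01  0.01
0.3   -    0.00  0.34  0.27  0.01  0.01  0.01  0.01  0.05  0.05
0.4   -    0.18  0.18  0.04  0.16  0.20  0.17  0.03  0.03  0.00
0.5   -    0.18  0.18  0.00  0.16  0.17  0.19  0.09  0.10  0.00
0.6   -    0.18  0.18  0.10  0.12  0.13  0.05  0.10  0.10  0.09
0.7   -    0.59  0.62  0.59  0.59  0.59  0.58  0.58  0.59  0.52
```

Run:
```python
from h import *
for n in("side","top"):
    s=dict(np.load(n+"0.npz")); P=cloud(s)
    m=(P[...,0]>0.0)&(P[...,0]<.35)&(P[...,1]>-.12)&(P[...,1]<.25)&(P[...,2]>.12)
    v,u=np.where(m); print(n,m.sum(),(u.min(),u.max(),v.min(),v.max()) , np.round(np.percentile(P[m],[2,25,50,75,98],axis=0),3).tolist(), np.median(s["image"][m],0))
    m=(P[...,0]>0.0)&(P[...,0]<.4)&(P[...,1]>-.45)&(P[...,1]<-.12)&(P[...,2]>.1)
    print(n,m.sum(),np.round(np.percentile(P[m],[1,50,99],axis=0),3).tolist())
```

```text
side 15473 (np.int64(0), np.int64(107), np.int64(0), np.int64(231)) [[0.059, -0.043, 0.146], [0.152, -0.034, 0.211], [0.178, -0.026, 0.346], [0.201, -0.018, 0.447], [0.223, 0.015, 0.534]] [37. 55. 57.]
side 20777 [[0.15, -0.432, 0.106], [0.247, -0.335, 0.28], [0.35, -0.288, 0.343]]
top 1373 (np.int64(181), np.int64(250), np.int64(393), np.int64(419)) [[0.189, -0.013, 0.135], [0.204, 0.011, 0.186], [0.212, 0.035, 0.233], [0.217, 0.064, 0.29], [0.221, 0.104, 0.366]] [50. 54. 55.]
top 8204 [[0.175, -0.436, 0.104], [0.267, -0.289, 0.256], [0.349, -0.237, 0.343]]
```

Request:
carry_out(steps=[[[0,0,-0.06],0,-1],[[0,0,-0.12],0,-1],[[0,0,-0.18],0,-1],[[0,0,-0.24],0,-1],[[0.045,-0.034,-0.24],0.4,-1],[[0.09,-0.068,-0.24],0.8,-1],[[0.135,-0.102,-0.24],1.2,-1],[[0.18,-0.136,-0.24],1.6,-1],[[0.225,-0.17,-0.24],2,-1],[[0.27,-0.204,-0.24],2.4,-1]])

```text
time: 1.35
tool_pos: [0.3822, -0.215, 0.4172]
ee_rot: [-3.141, 0.0, -0.03]
wrist_force: [0.2, -0.9, 0.7]
width: 0.094
finger_force: 0.0
```

Request:
carry_out(steps=[[[0.024,-0.045,0],0.2,-1],[[0.048,-0.09,0],0.4,-1],[[0.072,-0.133,0.02],0.5,-1],[[0.072,-0.133,0.08],0.5,-1],[[0.072,-0.133,0.13],0.5,-1],[[0.072,-0.133,0.17],0.5,-1],[[0.072,-0.133,0.17],0.5,-1]])

```text
time: 2.22
tool_pos: [0.4548, -0.0849, 0.2432]
ee_rot: [-3.14, 0.009, -0.114]
wrist_force: [0.3, -0.3, -0.3]
width: 0.094
finger_force: 0.0
```

Run:
```python
from h import *
o=robot.get_obs(); print(o["tool_pos"],o["ee_rot"],o["wrist_torque"])
s=snap("side"); save(s,"side2.png",(180,100,320,240),4)
```

```text
[ 0.45481593 -0.08486997  0.24320985] [-3.13989567  0.00925933 -0.1142012 ] [0.01854638 0.05544559 0.03123719]
```

View pics/side2.png

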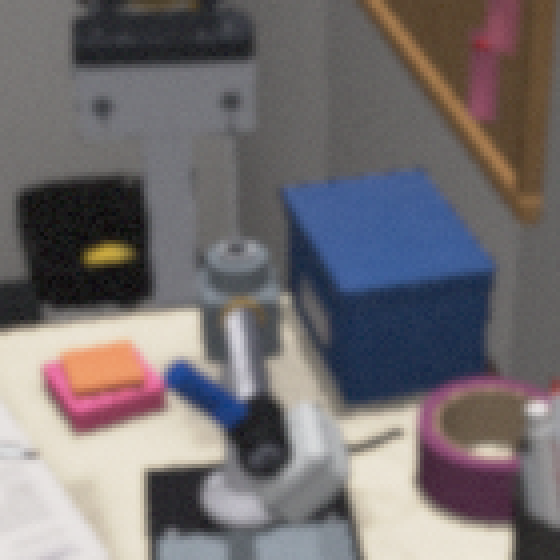

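The front finger hangs in line with the grip's free end, at crop (170,300) against grip end (185,375), with nothing in the way below. Next I descend and pinch.

Request:
carry_out(steps=[[[0.002,0,0.035],0,-1],[[0.002,0,0.067],0,-1],[[0.002,0,0.067],0,-1],[[0.002,0,0.067],0,1],[[0.002,0,0.067],0,1],[[0.002,0,0.067],0,1],[[0.002,0,0.067],0,1],[[0.002,0,0.067],0,1]])

```text
time: 3.28
tool_pos: [0.4592, -0.0859, 0.1807]
ee_rot: [3.142, -0.0, -0.114]
wrist_force: [0.2, -0.0, -0.1]
width: 0.0475
finger_force: 0.0
```

Request:
carry_out(steps=[[[0,0,0],0,1],[[0,0,0],0,1],[[0,0,0],0,1],[[0,0,0],0,1],[[0,0,0],0,1],[[0,0,0],0,1]])

```text
time: 4.03
tool_pos: [0.4596, -0.0864, 0.1816]
ee_rot: [3.14, -0.002, -0.115]
wrist_force: [-0.6, 0.3, 4.7]
width: 0.0005
finger_force: 3.2
```

Run:
```python
from h import *
s=snap("side"); save(s,"side3.png",(180,130,280,230),6)
t=snap("top"); P=cloud(t)
hsv=cv2.cvtColor(t["image"],cv2.COLOR_RGB2HSV)
m=cv2.inRange(hsv,(105,150,60),(130,255,255))>0
m&=(P[...,2]>.16)&(P[...,2]<.24)&(P[...,1]<-.05);print(m.sum())
P=cloud(s);hsv=cv2.cvtColor(s["image"],cv2.COLOR_RGB2HSV)
m=cv2.inRange(hsv,(105,150,60),(130,255,255))>0
m&=(P[...,2]>.16)&(P[...,2]<.24)&(P[...,1]<-.05); q=P[m]; print(len(q),q.mean(0),q.min(0),q.max(0))
o=robot.get_obs();print(o["tool_pos"],o["width"])
for X in([.459,-.086,.1816],[.459,-.086,.2]): c=s["R"]@X+s["t"]; c=s["mtx"]@c; print(c[:2]/c[2])
```

```text
0
104 [ 0.46921086 -0.09024277  0.19121196] [ 0.45098354 -0.09428327  0.17197216] [ 0.4870505  -0.08544823  0.20682863]
[ 0.45958201 -0.08638637  0.1815491 ] 0.0005951027479717641
[226.71444039 202.52040741]
[226.16421942 194.86018583]
```

View pics/side3.png

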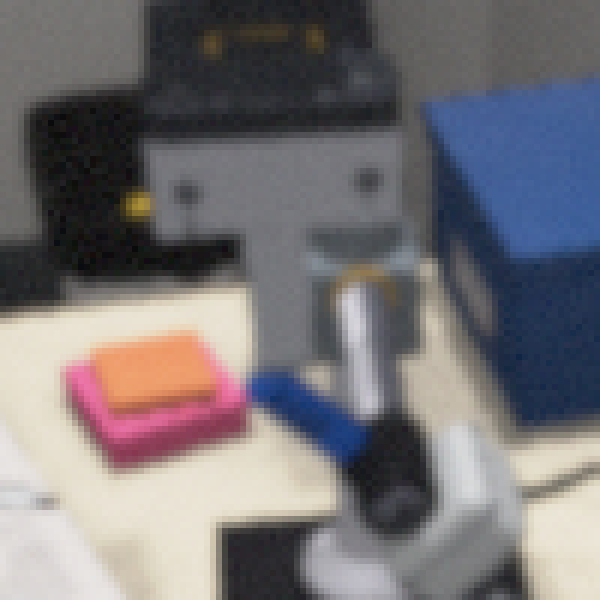

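The fingers are shut above and behind the blue grip, with the finger column ending at crop (280,370) and the grip running (255,390)–(350,450). The grip is not held, so I check the finger positions by depth.

Run:
```python
from h import *
s=snap("side"); P=cloud(s)
for v in range(168,202,3): print(v,[tuple(P[v,u].round(3)) for u in (223,226,229,234)])
t=snap("top"); Q=cloud(t)
save(t,"top3.png",(240,220,340,300),6)
m=(abs(Q[...,0]-.46)<.03)&(abs(Q[...,1]+.085)<.06)&(Q[...,2]>.12); q=Q[m]; print(len(q)); print(np.histogram(q[:,2],bins=8))
```

```text
168 [(np.float64(0.446), np.float64(-0.166), np.float64(0.308)), (np.float64(0.45), np.float64(-0.17), np.float64(0.31)), (np.float64(0.455), np.float64(-0.168), np.float64(0.308)), (np.float64(0.498), np.float64(0.04), np.float64(0.184))]
171 [(np.float64(0.454), np.float64(-0.1), np.float64(0.263)), (np.float64(0.46), np.float64(-0.101), np.float64(0.263)), (np.float64(0.465), np.float64(-0.101), np.float64(0.262)), (np.float64(0.497), np.float64(0.036), np.float64(0.178))]
174 [(np.float64(0.454), np.float64(-0.099), np.float64(0.256)), (np.float64(0.46), np.float64(-0.099), np.float64(0.255)), (np.float64(0.465), np.float64(-0.1), np.float64(0.255)), (np.float64(0.496), np.float64(0.032), np.float64(0.173))]
177 [(np.float64(0.454), np.float64(-0.1), np.float64(0.25)), (np.float64(0.459), np.float64(-0.1), np.float64(0.249)), (np.float64(0.464), np.float64(-0.102), np.float64(0.25)), (np.float64(0.495), np.float64(0.028), np.float64(0.168))]
180 [(np.float64(0.454), np.float64(-0.097), np.float64(0.242)), (np.float64(0.459), np.float64(-0.101), np.float64(0.244)), (np.float64(0.4
[... 1282 characters left out ...]
4(0.199), np.float64(0.001))]
198 [(np.float64(0.452), np.float64(-0.089), np.float64(0.196)), (np.float64(0.458), np.float64(-0.09), np.float64(0.196)), (np.float64(0.464), np.float64(-0.09), np.float64(0.195)), (np.float64(0.474), np.float64(-0.087), np.float64(0.191))]
201 [(np.float64(0.486), np.float64(0.178), np.float64(0.001)), (np.float64(0.494), np.float64(0.177), np.float64(-0.0)), (np.float64(0.463), np.float64(-0.09), np.float64(0.187)), (np.float64(0.473), np.float64(-0.092), np.float64(0.187))]
4849
(array([  30,    1,   37,    0,    0,    8,   67, 4706]), array([0.32064877, 0.35611191, 0.39157506, 0.42703821, 0.46250136,
       0.49796451, 0.53342766, 0.56889081, 0.60435395]))
```

View pics/top3.png

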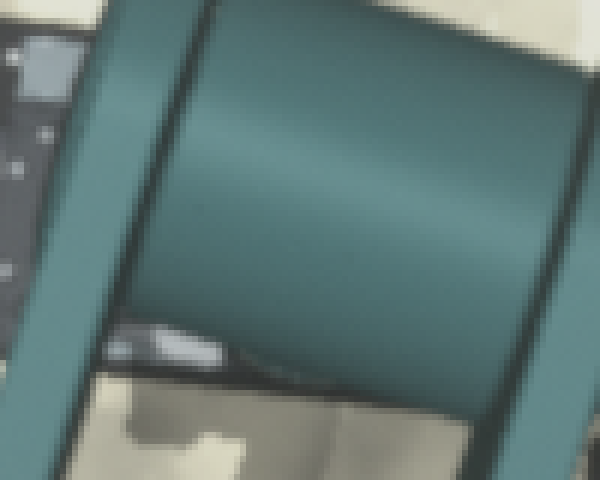

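Request:
carry_out(steps=[[[0,0,-0.03],0,1],[[0,0,-0.06],0,1],[[0,0,-0.06],0,1]])

```text
time: 4.6
tool_pos: [0.4603, -0.0864, 0.2423]
ee_rot: [3.141, -0.004, -0.115]
wrist_force: [0.1, 0.4, -0.1]
width: 0.0005
finger_force: 0.0
```

Run:
```python
from h import *
o=robot.get_obs();print(o["tool_pos"],o["ee_rot"],o["width"],o["wrist_force"],o["finger_force"],o["joint_positions"])
s=snap("side"); P=cloud(s); np.savez("side4.npz",**s)
m=(abs(P[...,0]-.459)<.012)&(abs(P[...,1]+.09)<.03)&(P[...,2]>.2); q=P[m]
print(len(q),np.round(np.percentile(q,[0,2,50,98,100],axis=0),3))
for v in range(165,202,3): print(v,[tuple(P[v,u].round(3)) for u in (223,226,229)],s["image"][v,226])
```

```text
[ 0.46034102 -0.08643405  0.24234842] [ 3.14058137 -0.00428296 -0.11464101] 0.0004542442132475853 [ 0.09883734  0.37086348 -0.12546828] 0.0 [-3.06593764e-01 -1.02825361e-01  1.43232354e+00 -1.80676640e-04
  1.80769724e+00  1.37880295e+00]
1170 [[ 0.447 -0.12   0.2  ]
 [ 0.447 -0.12   0.204]
 [ 0.459 -0.1    0.416]
 [ 0.47  -0.087  0.537]
 [ 0.471 -0.074  0.548]]
165 [(np.float64(0.671), np.float64(1.49), np.float64(-0.642)), (np.float64(0.689), np.float64(1.486), np.float64(-0.642)), (np.float64(0.708), np.float64(1.479), np.float64(-0.641))] [54 55 59]
168 [(np.float64(0.631), np.float64(1.206), np.float64(-0.498)), (np.float64(0.687), np.float64(1.477), np.float64(-0.66)), (np.float64(0.706), np.float64(1.478), np.float64(-0.663))] [41 41 44]
171 [(np.float64(0.665), np.float64(1.466), np.float64(-0.672)), (np.float64(0.689), np.float64(1.499), np.float64(-0.695)), (np.float64(0.707), np.float64(1.492), np.float64(-0.694))] [40 42 43]
174 [(np.float64(0.667), np.float64(1.493), np.float64(-0.711)), (np.float64(0.687), np.float64(1.497), np.float64(-0.716)), (np.float64(0.706), np.f
[... 1108 characters left out ...]
59), np.float64(-0.087), np.float64(0.208)), (np.float64(0.466), np.float64(-0.08), np.float64(0.202))] [ 48  75 141]
195 [(np.float64(0.453), np.float64(-0.087), np.float64(0.202)), (np.float64(0.458), np.float64(-0.09), np.float64(0.203)), (np.float64(0.464), np.float64(-0.088), np.float64(0.2))] [ 30  58 112]
198 [(np.float64(nan), np.float64(nan), np.float64(nan)), (np.float64(0.458), np.float64(-0.089), np.float64(0.195)), (np.float64(0.463), np.float64(-0.092), np.float64(0.196))] [ 51  67 105]
201 [(np.float64(0.486), np.float64(0.179), np.float64(0.0)), (np.float64(0.494), np.float64(0.176), np.float64(0.001)), (np.float64(0.463), np.float64(-0.093), np.float64(0.189))] [173 166 157]
```

Run:
```python
from h import *
s=dict(np.load("side4.npz")); P=cloud(s)
for v in range(120,168,2): print(v,[P[v,u].round(3).tolist() for u in (222,225,228)],s["image"][v,225])
save(s,"side4.png",(170,70,290,230),3.7)
```

```text
120 [[0.449, -0.173, 0.395], [0.453, -0.174, 0.394], [0.458, -0.174, 0.394]] [120 118 125]
122 [[0.449, -0.167, 0.388], [0.454, -0.167, 0.388], [0.458, -0.168, 0.388]] [119 119 124]
124 [[0.449, -0.167, 0.385], [0.454, -0.167, 0.385], [0.458, -0.167, 0.385]] [121 121 127]
126 [[0.449, -0.167, 0.382], [0.454, -0.166, 0.381], [0.458, -0.169, 0.382]] [118 119 125]
128 [[0.449, -0.166, 0.379], [0.453, -0.167, 0.378], [0.458, -0.169, 0.379]] [116 118 122]
130 [[0.448, -0.169, 0.376], [0.453, -0.169, 0.376], [0.458, -0.167, 0.374]] [118 119 125]
132 [[0.448, -0.168, 0.373], [0.453, -0.169, 0.373], [0.457, -0.168, 0.371]] [117 117 125]
134 [[0.448, -0.167, 0.369], [0.453, -0.167, 0.368], [0.457, -0.166, 0.367]] [115 117 121]
136 [[0.457, -0.102, 0.334], [0.462, -0.101, 0.333], [0.468, -0.099, 0.331]] [115 116 122]
138 [[0.457, -0.1, 0.329], [0.462, -0.101, 0.329], [0.467, -0.101, 0.329]] [118 119 124]
140 [[0.457, -0.101, 0.326], [0.462, -0.1, 0.325], [0.467, -0.101, 0.325]] [116 117 122]
142 [[0.456, -0.1, 0.321], [0.462, -0.099, 0.321], [0.467, -0.101, 0.321]] [116 119 122]
144 [[0.456, -
[... 338 characters left out ...]
5]
152 [[0.455, -0.1, 0.302], [0.46, -0.1, 0.302], [0.466, -0.101, 0.301]] [118 118 122]
154 [[0.455, -0.1, 0.298], [0.46, -0.102, 0.298], [0.465, -0.102, 0.298]] [116 117 121]
156 [[0.455, -0.097, 0.293], [0.46, -0.099, 0.293], [0.465, -0.1, 0.293]] [119 122 125]
158 [[0.454, -0.099, 0.29], [0.46, -0.1, 0.289], [0.465, -0.103, 0.291]] [116 117 121]
160 [[0.454, -0.1, 0.286], [0.459, -0.1, 0.286], [0.465, -0.101, 0.285]] [117 117 121]
162 [[0.454, -0.1, 0.282], [0.459, -0.101, 0.282], [0.465, -0.099, 0.28]] [107 109 112]
164 [[0.454, -0.093, 0.274], [0.46, -0.092, 0.273], [0.466, -0.092, 0.272]] [76 74 76]
166 [[0.624, 1.188, -0.473], [0.683, 1.489, -0.65], [0.702, 1.488, -0.653]] [41 43 43]
```

View pics/side4.png

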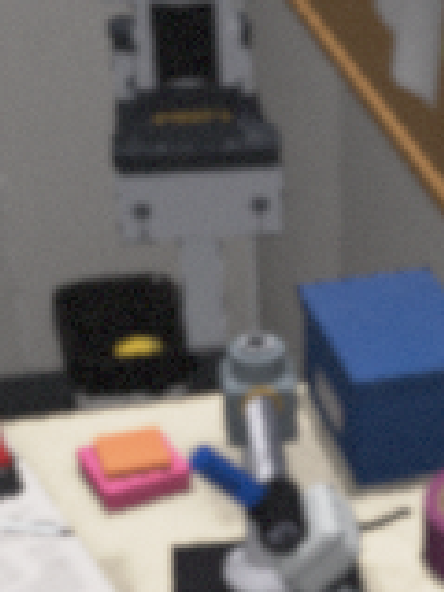

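The fingers really end at z ≈ 0.273 (front face at crop (205,345)), while the reported TCP is at 0.242. So reported z reads about 31 mm too low, while x and y agree. I'll correct for that from here: open, go down 95 mm, and pinch.

Request:
carry_out(steps=[[[-0.002,0,0],0,-1],[[-0.002,0,0],0,-1],[[-0.002,0,0],0,-1],[[-0.002,0,0],0,-1],[[-0.002,0,0],0,-1],[[-0.002,0,0],0,-1],[[-0.002,0,0.03],0,-1],[[-0.002,0,0.06],0,-1],[[-0.002,0,0.095],0,-1],[[-0.002,0,0.095],0,1]])

```text
time: 5.9
tool_pos: [0.4551, -0.085, 0.1427]
ee_rot: [-3.14, 0.007, -0.114]
wrist_force: [0.1, -0.7, -0.1]
width: 0.0834
finger_force: 0.0
```

Request:
carry_out(steps=[[[0,0,0],0,1],[[0,0,0],0,1],[[0,0,0],0,1],[[0,0,0],0,1],[[0,0,0],0,1],[[0,0,0],0,1],[[0,0,0],0,1],[[0,0,0],0,1],[[0,0,0],0,1]])

```text
time: 7.02
tool_pos: [0.4577, -0.0814, 0.1455]
ee_rot: [-3.133, -0.0, -0.112]
wrist_force: [2.0, 10.7, -0.1]
width: 0.0141
finger_force: 30.0
```

Request:
carry_out(steps=[[[0.0035,-0.003,-0.003],0,1],[[0.007,-0.003,-0.0058],0,1],[[0.0135,-0.003,-0.0095],0,1],[[0.0205,-0.003,-0.0123],0,1],[[0.028,-0.003,-0.0139],0,1],[[0.0352,-0.003,-0.0145],0,1],[[0.0352,-0.003,-0.0145],0,1],[[0.0352,-0.003,-0.0145],0,1]])

```text
time: 8.02
tool_pos: [0.487, -0.0851, 0.1573]
ee_rot: [-3.139, 0.015, -0.114]
wrist_force: [-11.2, 4.2, -2.5]
width: 0.0136
finger_force: 30.0
```

```bash
cat >> h.py <<'E'
def grip(n):
    s=snap(n); P=cloud(s); hsv=cv2.cvtColor(s["image"],cv2.COLOR_RGB2HSV)
    m=cv2.inRange(hsv,(105,150,60),(130,255,255))>0
    m&=(P[...,2]>.165)&(P[...,2]<.24)&(P[...,1]<-.05)&(P[...,1]>-.12); q=P[m]
    if len(q)<5: print(n,"blue",len(q)); return s
    mu=q.mean(0); w=np.linalg.svd(q-mu)[2][0]; w*=np.sign(w[2])
    print(n,len(q),mu.round(4),q.min(0).round(3),q.max(0).round(3),"tilt",np.arctan2(-w[0],w[2]).round(3)); return s
E
python3 - <<'E'
from h import *
o=robot.get_obs();print(o["tool_pos"],o["wrist_force"],o["wrist_torque"],o["width"])
s=grip("side"); np.savez("side5.npz",**s)
E
```

```text
[ 0.48698533 -0.08505614  0.15729198] [-11.23945086   4.21888633  -2.50351424] [ 0.70197782  2.28361148 -0.02031453] 0.013618454260107452
side 32 [ 0.4761 -0.09    0.2089] [ 0.47  -0.095  0.177] [ 0.489 -0.081  0.22 ] tilt 0.292
```

Request:
carry_out(steps=[[[0.004,0,0],0,1],[[0.008,0,0],0,1],[[0.008,0,0],0,1],[[0.008,0,0],0,1]])

```text
time: 8.57
tool_pos: [0.4951, -0.086, 0.158]
ee_rot: [-3.139, 0.014, -0.114]
wrist_force: [-10.8, 3.4, 0.3]
width: 0.0136
finger_force: 30.0
```

Request:
carry_out(steps=[[[0,0,0],0,-1],[[0,0,0],0,-1],[[0,0,0],0,-1],[[0,0,0],0,-1],[[0,0,0],0,-1],[[0,0,-0.04],0,-1],[[0,0,-0.08],0,-1],[[0,0,-0.1],0,-1]])

```text
time: 9.57
tool_pos: [0.5013, -0.0879, 0.263]
ee_rot: [3.141, -0.004, -0.114]
wrist_force: [0.3, -0.5, -0.3]
width: 0.0904
finger_force: 0.0
```

Run:
```python
from h import *
o=robot.get_obs();print(o["tool_pos"],o["wrist_force"],o["width"])
s=grip("side"); np.savez("side6.npz",**s)
P=cloud(s); m=(abs(P[...,0]-.49)<.04)&(abs(P[...,1]+.09)<.04)&(P[...,2]>.17)&(P[...,2]<.23)
q=P[m]
for z in np.arange(.17,.23,.006):
    a=q[abs(q[:,2]-z)<.003]
    if len(a): print(z.round(3),len(a),a[:,0].min().round(4),np.median(a[:,0]).round(4),a[:,0].max().round(4),np.median(a[:,1]).round(3))
```

```text
[ 0.50132173 -0.08789234  0.26297832] [ 0.29003413 -0.47902488 -0.25310444] 0.09036952537559392
side 117 [ 0.4847 -0.0922  0.2008] [ 0.474 -0.096  0.178] [ 0.497 -0.083  0.222] tilt 0.297
0.17 38 0.4818 0.5005 0.5062 -0.1
0.176 49 0.4818 0.4916 0.5014 -0.097
0.182 32 0.4815 0.4922 0.5009 -0.093
0.188 21 0.4795 0.488 0.4959 -0.092
0.194 22 0.4779 0.4877 0.4943 -0.093
0.2 22 0.4762 0.4842 0.4915 -0.093
0.206 22 0.4746 0.4825 0.492 -0.092
0.212 22 0.4743 0.4833 0.4905 -0.092
0.218 38 0.4725 0.4795 0.4892 -0.09
0.224 6 0.4814 0.4831 0.4853 -0.086
```

Run:
```python
from h import *
s=dict(np.load("side6.npz")); P=cloud(s)
m=(abs(P[...,0]-.50)<.04)&(abs(P[...,1]+.145)<.02)&(P[...,2]>.25)&(P[...,2]<.38); q=P[m]
for z in np.arange(.25,.38,.01):
    a=q[abs(q[:,2]-z)<.005]
    if len(a): print(z.round(3),len(a),a[:,0].min().round(4),np.median(a[:,0]).round(4),a[:,0].max().round(4),np.median(a[:,1]).round(3))
s=dict(np.load("side5.npz")); P=cloud(s)
print("gripped")
m=(abs(P[...,0]-.49)<.04)&(abs(P[...,1]+.09)<.03)&(P[...,2]>.17)&(P[...,2]<.28); q=P[m]
for z in np.arange(.17,.28,.008):
    a=q[abs(q[:,2]-z)<.004]
    if len(a): print(z.round(3),len(a),a[:,0].min().round(4),np.median(a[:,0]).round(4),a[:,0].max().round(4),np.median(a[:,1]).round(3))
```

```text
0.29 11 0.488 0.497 0.5063 -0.138
0.3 39 0.487 0.496 0.5049 -0.146
0.31 61 0.487 0.4954 0.5045 -0.146
0.32 60 0.4871 0.4956 0.5044 -0.146
0.33 62 0.4866 0.4962 0.5047 -0.146
0.34 67 0.4864 0.495 0.5053 -0.146
0.35 63 0.4867 0.4954 0.5054 -0.146
0.36 73 0.4869 0.4953 0.5054 -0.146
0.37 74 0.4866 0.4955 0.5051 -0.146
gripped
0.17 61 0.4801 0.4974 0.5069 -0.099
0.178 49 0.4789 0.4898 0.5003 -0.095
0.186 10 0.4771 0.4882 0.4951 -0.095
0.194 29 0.4737 0.4846 0.4961 -0.103
0.202 54 0.47 0.4826 0.4966 -0.104
0.21 50 0.4673 0.4811 0.4947 -0.104
0.218 72 0.4674 0.479 0.4953 -0.098
0.226 37 0.4781 0.4856 0.4953 -0.105
0.234 36 0.4781 0.4866 0.4956 -0.105
0.242 31 0.4785 0.4859 0.4956 -0.106
```

The grip slipped in the pads: its line still leans about 0.29 rad, since twisting friction resists the pinch. I'll finish by pushing with closed fingers from the −x side.

Request:
carry_out(steps=[[[-0.023,0,0],0,1],[[-0.046,0,0],0,1],[[-0.046,0,0],0,1],[[-0.046,0,0],0,1],[[-0.046,0,0],0,1],[[-0.046,0,0],0,1],[[-0.046,0,0],0,1],[[-0.046,0,0.03],0,1],[[-0.046,0,0.07],0,1],[[-0.046,0,0.104],0,1]])

```text
time: 10.88
tool_pos: [0.4547, -0.0824, 0.1546]
ee_rot: [3.142, 0.0, -0.114]
wrist_force: [1.2, 0.5, -0.2]
width: 0.0008
finger_force: 0.0
```

Request:
carry_out(steps=[[[0,0,0],0,1],[[0,0,0],0,1],[[0.006,0,0],0,1],[[0.012,0,0],0,1],[[0.016,0,0],0,1],[[0.018,0,0],0,1],[[0.018,0,0],0,1]])

```text
time: 11.75
tool_pos: [0.4731, -0.0845, 0.1559]
ee_rot: [3.142, -0.001, -0.114]
wrist_force: [-1.6, -0.2, 0.9]
width: 0.0005
finger_force: 0.6
```

```bash
cat >> h.py <<'E'
def tilt():
    s=snap("side"); P=cloud(s); h=cv2.cvtColor(s["image"],cv2.COLOR_RGB2HSV)
    m=(cv2.inRange(h,(105,130,40),(130,255,255))>0)&(P[...,2]>.178)&(P[...,2]<.222)&(P[...,1]<-.05)&(P[...,1]>-.12)
    r=[]
    for v in np.unique(np.where(m)[0]):
        a=P[v][m[v]]
        if len(a)>4 and np.ptp(a[:,1])<.012: r.append([a[:,2].mean(),(a[:,0].min()+a[:,0].max())/2,len(a)])
    r=np.array(r); print(np.round(r,4).tolist()); print("tilt",-np.polyfit(r[:,0],r[:,1],1)[0]); return s
E
python3 - <<'E'
from h import *
o=robot.get_obs();print(o["tool_pos"],o["wrist_force"],o["width"])
s=tilt()
E
```

```text
[ 0.47313299 -0.084505    0.15593589] [-1.58043087 -0.16404766  0.86013118] 0.0005128120882559966
[[0.2208, 0.4922, 6.0], [0.2197, 0.4918, 7.0], [0.218, 0.4916, 7.0], [0.2154, 0.4908, 6.0], [0.2134, 0.4903, 6.0], [0.2105, 0.4905, 6.0], [0.2086, 0.4904, 6.0], [0.2062, 0.4911, 5.0], [0.2034, 0.4905, 6.0], [0.2021, 0.4906, 5.0], [0.1986, 0.491, 5.0], [0.1966, 0.4909, 5.0], [0.1948, 0.4919, 6.0], [0.1916, 0.4918, 6.0], [0.189, 0.4917, 6.0], [0.1865, 0.4926, 7.0], [0.1841, 0.4938, 8.0], [0.1819, 0.4924, 7.0], [0.1797, 0.4902, 5.0]]
tilt 0.023350119390322405
```

Request:
carry_out(steps=[[[-0.02,0,0],0,1],[[-0.02,0,-0.05],0,1],[[-0.02,0,-0.1],0,1],[[-0.02,0,-0.12],0,1]])

```text
time: 12.3
tool_pos: [0.4544, -0.0825, 0.2795]
ee_rot: [3.141, -0.007, -0.114]
wrist_force: [0.3, -0.2, -0.7]
width: 0.0003
finger_force: 0.0
```

Run:
```python
from h import *
for i in range(2): s=tilt()
```

```text
[[0.2213, 0.4911, 8.0], [0.2193, 0.4911, 8.0], [0.2173, 0.4911, 8.0], [0.2147, 0.491, 8.0], [0.2129, 0.4907, 6.0], [0.2104, 0.4906, 6.0], [0.2093, 0.4903, 6.0], [0.2063, 0.4903, 6.0], [0.2038, 0.4904, 6.0], [0.2014, 0.4904, 6.0], [0.1985, 0.4913, 7.0], [0.1964, 0.4919, 6.0], [0.1938, 0.4919, 6.0], [0.1916, 0.4919, 6.0], [0.1887, 0.4918, 6.0], [0.1868, 0.4927, 7.0], [0.1839, 0.4926, 7.0], [0.1811, 0.4927, 7.0], [0.1794, 0.4903, 5.0]]
tilt 0.03521436337901046
[[0.2212, 0.4912, 6.0], [0.2197, 0.491, 8.0], [0.2173, 0.491, 8.0], [0.2152, 0.4898, 7.0], [0.2132, 0.4907, 6.0], [0.2108, 0.4905, 6.0], [0.2086, 0.4901, 6.0], [0.2059, 0.4904, 6.0], [0.2037, 0.4903, 6.0], [0.2013, 0.4901, 6.0], [0.1991, 0.491, 5.0], [0.1965, 0.492, 6.0], [0.194, 0.4921, 6.0], [0.191, 0.4919, 6.0], [0.1888, 0.493, 7.0], [0.1867, 0.4927, 7.0], [0.1834, 0.4929, 7.0], [0.1819, 0.4934, 8.0], [0.18, 0.4914, 6.0]]
tilt 0.058460654348967724
```

Request:
carry_out(steps=[[[0,0,0.05],0,1],[[0,0,0.1],0,1],[[0,0,0.12],0,1],[[0.012,0,0.12],0,1],[[0.02,0,0.12],0,1],[[0.0225,0,0.12],0,1],[[0.0225,0,0.12],0,1],[[0,0,0.12],0,1],[[0,0,0.07],0,1],[[0,0,0],0,1]])

```text
time: 13.65
tool_pos: [0.4518, -0.0819, 0.2685]
ee_rot: [-3.141, 0.002, -0.114]
wrist_force: [0.0, -0.3, 0.7]
width: 0.0004
finger_force: 0.0
```

Run:
```python
from h import *
for i in range(2): s=tilt()
o=robot.get_obs();print(o["tool_pos"],o["ee_rot"])
```

```text
[[0.2213, 0.4941, 6.0], [0.2193, 0.4938, 7.0], [0.2176, 0.4936, 7.0], [0.2153, 0.4937, 7.0], [0.2128, 0.4929, 6.0], [0.2107, 0.4923, 6.0], [0.2091, 0.4921, 6.0], [0.2058, 0.4922, 6.0], [0.203, 0.4924, 6.0], [0.201, 0.4924, 6.0], [0.1987, 0.4921, 6.0], [0.1964, 0.4921, 6.0], [0.1942, 0.4918, 6.0], [0.1917, 0.4926, 7.0], [0.1894, 0.4927, 7.0], [0.1864, 0.4928, 7.0], [0.1831, 0.4942, 8.0], [0.1813, 0.494, 8.0], [0.18, 0.4924, 7.0]]
tilt -0.010518045195493049
[[0.2212, 0.494, 5.0], [0.2189, 0.4939, 7.0], [0.2173, 0.4938, 7.0], [0.2147, 0.4936, 7.0], [0.2131, 0.4925, 6.0], [0.2104, 0.4925, 6.0], [0.2088, 0.4922, 6.0], [0.2058, 0.4921, 6.0], [0.2035, 0.4921, 6.0], [0.2016, 0.4919, 6.0], [0.1992, 0.4919, 6.0], [0.1962, 0.4921, 6.0], [0.1942, 0.4927, 5.0], [0.1915, 0.493, 7.0], [0.1891, 0.4928, 7.0], [0.1861, 0.4928, 7.0], [0.1839, 0.4941, 8.0], [0.1818, 0.4926, 7.0], [0.1804, 0.4931, 6.0]]
tilt -0.011150611965625482
[ 0.45625237 -0.08317381  0.27771987] [ 3.13835005 -0.01748719 -0.11427719]
```

Run:
```python
from h import *
for n in("side","top"):
    s=dict(np.load(n+"0.npz")); P=cloud(s)
    m=(P[...,0]>.38)&(P[...,0]<.7)&(P[...,1]<-.2)&(P[...,1]>-.4)&(P[...,2]>.12)&(P[...,2]<.25); q=P[m]
    print(n,len(q),np.percentile(q[:,2],[50,90,99]))
    for x in np.arange(.4,.62,.02):
        a=q[abs(q[:,0]-x)<.01]
        if len(a)>5: print(x.round(2),len(a),"ymax",a[:,1].max().round(3),np.percentile(a[:,1],98).round(3),"z",np.percentile(a[a[:,1]>a[:,1].max()-.03][:,2],[50,95]).round(3))
```

```text
side 4889 [0.17790098 0.17905252 0.17995237]
0.46 654 ymax -0.332 -0.337 z [0.175 0.179]
0.48 527 ymax -0.33 -0.333 z [0.178 0.18 ]
0.5 521 ymax -0.329 -0.332 z [0.178 0.18 ]
0.52 528 ymax -0.327 -0.329 z [0.178 0.18 ]
0.54 263 ymax -0.327 -0.332 z [0.178 0.179]
0.56 239 ymax -0.358 -0.364 z [0.144 0.171]
0.58 744 ymax -0.325 -0.33 z [0.175 0.179]
0.6 478 ymax -0.326 -0.328 z [0.178 0.179]
top 3804 [0.17622368 0.17927517 0.18117916]
0.46 345 ymax -0.327 -0.329 z [0.173 0.179]
0.48 447 ymax -0.325 -0.327 z [0.175 0.18 ]
0.5 449 ymax -0.324 -0.325 z [0.175 0.18 ]
0.52 454 ymax -0.321 -0.323 z [0.175 0.18 ]
0.54 177 ymax -0.325 -0.326 z [0.176 0.179]
0.56 175 ymax -0.337 -0.341 z [0.147 0.174]
0.58 484 ymax -0.32 -0.322 z [0.173 0.18 ]
0.6 434 ymax -0.321 -0.322 z [0.175 0.18 ]
```

Request:
carry_out(steps=[[[0.01,0.03,0],-1,-1],[[0.02,0.06,0],-2,-1],[[0.03,0.09,0],-3,-1],[[0.03,0.102,0],-4,-1],[[0.03,0.102,0],-4.4,-1],[[0.03,0.102,0.05],-4.4,-1],[[0.03,0.102,0.1],-4.4,-1],[[0.03,0.102,0.13],-4.4,-1],[[0.03,0.102,0.13],-4.4,-1]])

```text
time: 14.88
tool_pos: [0.4695, -0.1862, 0.1359]
ee_rot: [-3.137, 0.002, 0.654]
wrist_force: [0.6, -0.3, 0.2]
width: 0.0869
finger_force: 0.0
```

Run:
```python
from h import *
o=robot.get_obs();print(o["tool_pos"],o["ee_rot"],o["width"])
s=snap("side"); P=cloud(s); h=cv2.cvtColor(s["image"],cv2.COLOR_RGB2HSV)
m=(cv2.inRange(h,(0,150,90),(8,255,255))>0)&(P[...,2]>.05)&(P[...,2]<.12)&(abs(P[...,1]+.19)<.05); q=P[m]
mu=q.mean(0); w=np.linalg.svd(q-mu)[2][0]; print(len(q),mu,w,np.arctan2(w[1],w[0]))
save(s,"side7.png",(190,120,330,300),3.3)
m=(abs(P[...,0]-.5)<.05)&(P[...,1]<-.06)&(P[...,1]>-.12)&(P[...,2]>.05)&(s["image"].min(-1)>130); print("white head z",np.percentile(P[m],[2,50,98],axis=0).round(3))
```

```text
[ 0.46950925 -0.1861581   0.13587589] [-3.13716824e+00  2.04424595e-03  6.53594570e-01] 0.0868864796029623
227 [ 0.47490332 -0.19336271  0.09088869] [-0.79107792 -0.61140596 -0.01945442] -2.4836102862151073
white head z [[ 0.472 -0.113  0.138]
 [ 0.482 -0.107  0.147]
 [ 0.514 -0.068  0.152]]
```

View pics/side7.png

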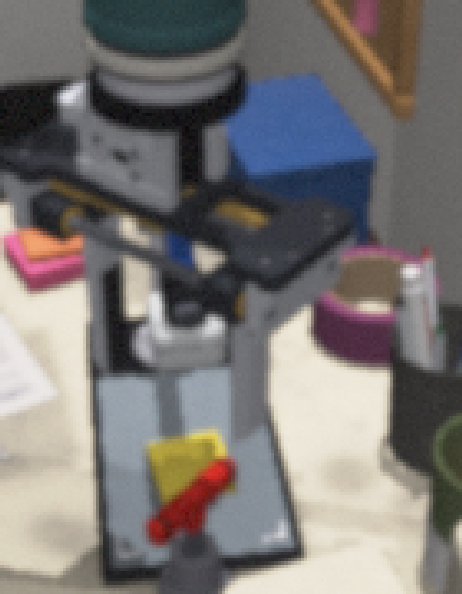

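The open fingers straddle the red crossbar at crop (190,500), front finger at (250,400), and the yaw agrees. I correct by about 5 mm, descend and pinch.

Request:
carry_out(steps=[[[0.003,0.004,0.04],0,-1],[[0.003,0.004,0.08],0,-1],[[0.003,0.004,0.094],0,-1],[[0.003,0.004,0.094],0,1],[[0.003,0.004,0.094],0,1],[[0.003,0.004,0.094],0,1],[[0.003,0.004,0.094],0,1],[[0.003,0.004,0.094],0,1],[[0.003,0.004,0.094],0,1],[[0.003,0.004,0.094],0,1]])

```text
time: 16.18
tool_pos: [0.4757, -0.1883, 0.0445]
ee_rot: [-3.142, 0.0, 0.654]
wrist_force: [0.2, 0.1, -0.2]
width: 0.0276
finger_force: 0.0
```

Request:
carry_out(steps=[[[0,0,0],0,1],[[0,0,0],0,1],[[0,0,0],0,1],[[0,0,0],0,1]])

```text
time: 16.68
tool_pos: [0.4756, -0.1881, 0.0445]
ee_rot: [-3.141, 0.0, 0.654]
wrist_force: [-1.4, 0.6, 1.2]
width: 0.0162
finger_force: 30.0
```

Request:
carry_out(steps=[[[0,0,-0.025],0,1],[[0,0,-0.05],0,1],[[0,0,-0.1],0,1],[[0,0,-0.15],0,1],[[0,0,-0.2],0,1],[[0,0,-0.25],0,1],[[0,0,-0.25],0,1]])

```text
time: 17.55
tool_pos: [0.4775, -0.1893, 0.2992]
ee_rot: [3.133, -0.004, 0.653]
wrist_force: [-0.3, -0.1, -2.9]
width: 0.0167
finger_force: 30.0
```

```bash
cat >> h.py <<'E'
def key(f=None):
    o=robot.get_obs(); print(np.round(o["tool_pos"],4),np.round(o["ee_rot"],3),np.round(o["width"],4),np.round(o["wrist_force"],1),np.round(o["wrist_torque"],3))
    s=snap("side"); P=cloud(s); h=cv2.cvtColor(s["image"],cv2.COLOR_RGB2HSV)
    tz=o["tool_pos"][2]+.031; d=np.linalg.norm(P[...,:2]-o["tool_pos"][:2],axis=-1)
    m=((cv2.inRange(h,(0,150,80),(8,255,255))|cv2.inRange(h,(174,150,80),(180,255,255)))>0)&(d<.05)&(abs(P[...,2]-tz)<.05)
    q=P[m]; mu=q.mean(0); w=np.linalg.svd(q-mu)[2][0]; print("red",len(q),mu.round(4),q.min(0).round(3),q.max(0).round(3),w.round(3),"yaw",np.arctan2(w[1],w[0]).round(3))
    m=(d<.03)&(P[...,2]<tz-.012)&(P[...,2]>tz-.085); q=P[m]
    for z in np.arange(tz-.08,tz-.01,.01):
        a=q[abs(q[:,2]-z)<.005]
        if len(a)>3: print("blade z",z.round(3),len(a),((a[:,:2].min(0)+a[:,:2].max(0))/2).round(4),np.median(a,0).round(4),np.ptp(a[:,0]).round(4))
    return s
E
python3 - <<'E'
from h import *
s=key(); np.savez("side8.npz",**s)
E
```

```text
[ 0.4775 -0.1893  0.2992] [ 3.133 -0.004  0.653] 0.0167 [-0.3 -0.1 -2.9] [-0.047  0.015  0.028]
red 196 [ 0.4635 -0.2061  0.3434] [ 0.448 -0.217  0.322] [ 0.478 -0.18   0.35 ] [-0.757 -0.653  0.02 ] yaw -2.429
blade z 0.26 11 [ 0.4788 -0.1935] [ 0.478  -0.1939  0.263 ] 0.0102
blade z 0.27 43 [ 0.4781 -0.193 ] [ 0.4778 -0.1945  0.2699] 0.0121
blade z 0.28 39 [ 0.4787 -0.1938] [ 0.4785 -0.1946  0.2806] 0.0121
blade z 0.29 43 [ 0.4789 -0.1934] [ 0.4785 -0.1945  0.2907] 0.0129
blade z 0.3 43 [ 0.4791 -0.1929] [ 0.4775 -0.1952  0.3008] 0.0135
blade z 0.31 43 [ 0.4787 -0.1935] [ 0.4775 -0.195   0.3096] 0.0136
blade z 0.32 14 [ 0.4778 -0.1936] [ 0.478  -0.1952  0.3165] 0.0101
```

Request:
carry_out(steps=[[[0.025,-0.025,0],-0.6,1],[[0.06,-0.06,0],-1.4,1],[[0.095,-0.095,0],-2.3,1],[[0.13,-0.13,0],-3.2,1],[[0.155,-0.155,0],-4.1,1],[[0.1675,-0.1677,0],-5,1],[[0.1675,-0.1677,0],-6,1],[[0.1675,-0.1677,0.03],-6,1],[[0.1675,-0.1677,0.045],-6,1],[[0.1675,-0.1677,0.045],-6,1]])

```text
time: 18.85
tool_pos: [0.5053, 0.0466, 0.2461]
ee_rot: [-3.135, -0.001, 1.701]
wrist_force: [0.5, 0.2, -2.1]
width: 0.0163
finger_force: 30.0
```

Run:
```python
from h import *
s=key(); np.savez("side9.npz",**s)
a=dict(np.load("side8.npz"))["image"]; im=s["image"]
A=cv2.resize(a[135:205,205:275],None,fx=5,fy=5,interpolation=cv2.INTER_CUBIC);B=cv2.resize(im[135:205,205:275],None,fx=5,fy=5,interpolation=cv2.INTER_CUBIC)
C=cv2.resize(dict(np.load("top0.npz"))["image"][227:257,205:235],(350,350),interpolation=cv2.INTER_CUBIC)
cv2.imwrite("pics/cmp.png",cv2.resize(np.hstack([A,B])[:,:,::-1],None,fx=1.14,fy=1.14))
```

```text
[0.5053 0.0466 0.2461] [-3.135e+00 -1.000e-03  1.701e+00] 0.0163 [ 0.5  0.2 -2.1] [-0.029 -0.103 -0.01 ]
red 97 [0.5066 0.0238 0.2897] [0.502 0.008 0.27 ] [0.515 0.052 0.297] [ 0.116 -0.992  0.052] yaw -1.454
blade z 0.197 19 [0.5115 0.0472] [0.5122 0.0457 0.1929] 0.0184
blade z 0.207 8 [0.5039 0.0439] [0.5033 0.0421 0.21  ] 0.0098
blade z 0.217 24 [0.5041 0.0416] [0.5035 0.0408 0.2172] 0.0112
blade z 0.227 24 [0.5041 0.0414] [0.5038 0.0404 0.228 ] 0.0109
blade z 0.237 24 [0.5047 0.0417] [0.5052 0.0401 0.2376] 0.0107
blade z 0.247 27 [0.5052 0.0407] [0.5055 0.0401 0.2475] 0.0109
blade z 0.257 21 [0.5057 0.0409] [0.5059 0.0406 0.2571] 0.0112
blade z 0.267 7 [0.5061 0.0412] [0.5042 0.0398 0.2628] 0.0103
```

View pics/cmp.png

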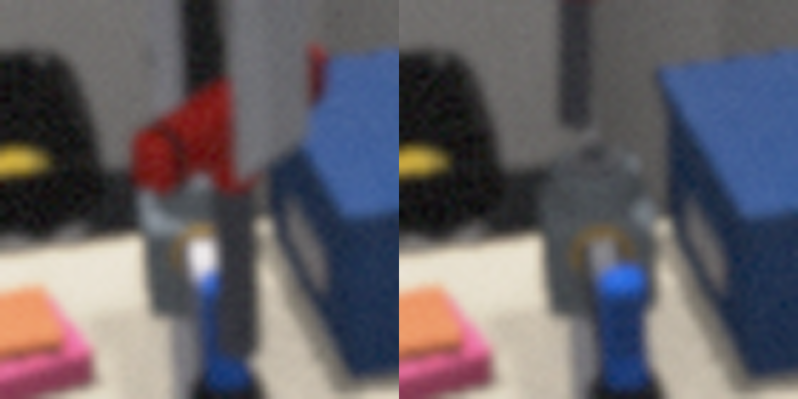

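Left panel is the earlier frame. Right panel shows the blade tip at (575,128) and the socket/boss centre near (590,152), so the key must go several mm toward +x. I'll compute that numerically.

Run:
```python
from h import *
s=dict(np.load("side9.npz")); P=cloud(s); g=cv2.cvtColor(s["image"],cv2.COLOR_RGB2GRAY)
m=(P[...,2]>.185)&(P[...,2]<.197)&(abs(P[...,0]-.51)<.03)&(abs(P[...,1]-.046)<.03)
for v in range(154,172):
    u=np.where(m[v])[0]
    if len(u): q=P[v,u]; print("boss",v,u.min(),u.max(),q[:,0].min().round(4),q[:,0].max().round(4),q[:,1].mean().round(4),q[:,2].mean().round(4))
for v in range(138,164): print(v,g[v,228:250].tolist())
```

```text
boss 160 237 241 0.5101 0.5188 0.0584 0.1918
boss 161 234 244 0.5028 0.5243 0.0544 0.1915
boss 162 233 245 0.5 0.5262 0.0513 0.1908
boss 163 232 246 0.4963 0.5273 0.0483 0.1899
boss 164 232 246 0.4956 0.5264 0.0409 0.1916
boss 165 232 246 0.4953 0.5255 0.039 0.1901
boss 166 232 246 0.4951 0.5252 0.0355 0.1896
boss 167 233 245 0.4959 0.5221 0.0324 0.1888
boss 168 234 244 0.4978 0.5195 0.0313 0.1869
boss 169 237 241 0.5034 0.5121 0.0297 0.1854
138 [111, 110, 111, 107, 93, 74, 56, 51, 49, 55, 65, 79, 82, 87, 86, 89, 88, 90, 94, 92, 93, 97]
139 [111, 109, 110, 105, 94, 68, 56, 52, 51, 55, 66, 79, 84, 86, 88, 88, 91, 92, 92, 95, 96, 94]
140 [111, 109, 111, 105, 93, 73, 54, 52, 53, 50, 66, 77, 84, 86, 88, 88, 87, 92, 93, 92, 93, 94]
141 [108, 110, 110, 106, 93, 68, 56, 51, 51, 51, 65, 78, 86, 86, 88, 88, 90, 93, 90, 89, 92, 95]
142 [110, 110, 110, 104, 95, 73, 52, 54, 53, 54, 62, 76, 83, 85, 87, 85, 89, 89, 91, 91, 92, 95]
143 [109, 110, 109, 106, 92, 73, 54, 54, 54, 54, 67, 74, 83, 86, 86, 87, 89, 92, 92, 90, 92, 95]
144 [106, 108, 108, 103, 93, 66, 54, 52, 51, 48, 65, 78, 79, 86, 86, 87,
[... 1165 characters left out ...]
5, 85, 87, 88, 89, 88]
157 [103, 102, 102, 100, 97, 88, 81, 76, 68, 75, 84, 89, 84, 81, 82, 85, 86, 84, 88, 90, 91, 88]
158 [103, 103, 103, 103, 101, 99, 94, 91, 87, 92, 98, 95, 86, 80, 84, 83, 83, 87, 83, 87, 89, 89]
159 [105, 103, 101, 104, 102, 99, 99, 95, 94, 96, 91, 87, 83, 80, 81, 85, 84, 86, 88, 87, 86, 89]
160 [102, 105, 104, 103, 100, 99, 96, 95, 92, 84, 81, 76, 75, 79, 84, 88, 85, 84, 89, 88, 89, 90]
161 [101, 102, 102, 100, 97, 94, 90, 91, 82, 72, 64, 66, 68, 77, 87, 91, 89, 88, 88, 89, 88, 88]
162 [99, 99, 97, 93, 90, 87, 87, 83, 77, 67, 64, 59, 68, 79, 85, 90, 93, 100, 101, 91, 88, 90]
163 [89, 86, 85, 81, 77, 84, 78, 80, 77, 71, 71, 70, 73, 79, 84, 84, 91, 103, 105, 96, 87, 87]
```

Run:
```python
from h import *
s=dict(np.load("side9.npz"))
print("tip",ray(s,235.7,157,.2066),"sock",ray(s,239,162,.1925),"boss",ray(s,239,164.3,.1905),ray(s,239,164.5,.192))
t=dict(np.load("top0.npz")); g=cv2.cvtColor(t["image"],cv2.COLOR_RGB2GRAY); print(g[232:252,208:232])
```

```text
tip [0.50494264 0.04771183 0.2066    ] sock [0.51198862 0.04821733 0.1925    ] boss [0.51050121 0.04142074 0.1905    ] [0.50984756 0.03795959 0.192     ]
[[214 181  93  96 129 146 151 149 140 132 134 132 129 129 126 120 122 118
  118 118 115 114 106  88]
 [209 164  88 103 137 151 150 142 146 145 151 151 149 150 145 138 136 133
  137 142 145 143 131 103]
 [201 148  85 104 138 151 149 146 153 157 158 159 161 162 159 155 147 132
  132 146 153 155 143 117]
 [193 134  90 108 136 148 155 158 160 154 141 139 143 152 160 163 157 139
  121 134 148 152 144 118]
 [157 117 109 120 140 151 159 156 150 162 173 172 174 173 162 160 163 155
  135 125 134 146 141 115]
 [110 113 130 133 147 158 157 154 160 164 168 162 163 167 169 163 160 161
  153 130 120 139 135 111]
 [ 98 125 145 135 152 160 165 178 176 133 109  99 101 127 167 178 156 155
  160 141 114 122 126 111]
 [105 140 157 137 154 158 174 196 165  97  90 102 105 116 150 178 171 152
  162 152 122 106 124 123]
 [121 151 164 139 155 155 174 189 130  90 107 119 121 121 128 158 171 148
  161 155 126  98 125 140]
 [140 164 167 143 157 154 171 179 103
[... 374 characters left out ...]
51 133 143 155 159 155 154 168 180 185 187 186 183 174 150 149 162
  155 122  87  98 143 169]
 [125 127 136 146 146 150 158 155 153 160 168 164 164 164 155 150 161 159
  138  98  87 107 141 162]
 [ 94 109 137 150 142 138 152 158 158 153 146 138 141 149 159 160 156 138
  105  86 100 113 133 152]
 [ 86 107 142 156 155 140 134 142 156 157 158 158 158 159 157 152 133 104
   86  97 114 117 117 131]
 [ 84 108 144 158 160 155 136 122 129 136 142 148 146 140 130 116  97  89
  112 133 130 114 102 105]
 [ 81 106 139 149 151 159 152 140 126 109 111 117 113 103  96  94  96 116
  144 153 138 108  85  88]
 [ 79 100 127 134 135 145 149 148 140 129 126 126 116 100 114 131 138 148
  158 154 135 104  77  83]]
```

Request:
carry_out(steps=[[[-0.001,0.006,0],1,1],[[-0.001,0.006,0],2,1],[[-0.001,0.006,0],2.8,1],[[-0.001,0.006,0.008],2.8,1],[[-0.001,0.006,0.014],2.8,1],[[-0.001,0.006,0.018],2.8,1],[[-0.001,0.006,0.02],2.8,1]])

```text
time: 19.77
tool_pos: [0.5127, 0.0466, 0.2295]
ee_rot: [-3.141, -0.0, 1.213]
wrist_force: [-0.6, -0.4, 2.1]
width: 0.0161
finger_force: 30.0
```

Request:
carry_out(steps=[[[0,0,0.003],0.4,1],[[0,0,0.003],0.8,1],[[0,0,0.003],1.2,1],[[0,0,0.003],1.6,1],[[0,0,0.003],2,1]])

```text
time: 20.4
tool_pos: [0.5123, 0.047, 0.2265]
ee_rot: [-3.14, 0.0, 0.862]
wrist_force: [-1.3, 0.5, -3.1]
width: 0.0164
finger_force: 30.0
```

Request:
carry_out(steps=[[[0,0,0.003],0.2,1],[[0,0,0.006],0.3,1],[[0,0,0.009],0.4,1],[[0,0,0.009],0.4,1]])

```text
time: 20.9
tool_pos: [0.5126, 0.0467, 0.2174]
ee_rot: [-3.141, 0.0, 0.793]
wrist_force: [-1.7, 2.0, 3.3]
width: 0.0161
finger_force: 30.0
```

Request:
carry_out(steps=[[[0,0,0.003],0,1],[[0,0,0.003],0,1]])

```text
time: 21.15
tool_pos: [0.5136, 0.0468, 0.2169]
ee_rot: [3.139, -0.003, 0.794]
wrist_force: [-2.4, 3.5, 9.4]
width: 0.0163
finger_force: 30.0
```

Run:
```python
from h import *
s=key()
```

```text
[0.5136 0.0468 0.2169] [ 3.139e+00 -3.000e-03  7.940e-01] 0.0163 [-2.4  3.5  9.4] [ 0.552  0.648 -0.002]
red 89 [0.5023 0.0273 0.2616] [0.49  0.016 0.24 ] [0.514 0.055 0.268] [-0.622 -0.772  0.133] yaw -2.249
blade z 0.168 118 [0.5107 0.0415] [0.5092 0.0274 0.17  ] 0.0471
blade z 0.178 83 [0.5118 0.0418] [0.5083 0.0318 0.1765] 0.0409
blade z 0.188 105 [0.5109 0.0422] [0.5081 0.0381 0.1895] 0.0328
blade z 0.198 19 [0.5113 0.0401] [0.5101 0.0418 0.198 ] 0.0102
blade z 0.208 23 [0.513 0.042] [0.5112 0.042  0.2064] 0.0123
blade z 0.218 24 [0.5128 0.0412] [0.5117 0.041  0.2177] 0.011
blade z 0.228 24 [0.5133 0.0416] [0.5131 0.0411 0.2278] 0.0112
```

Request:
carry_out(steps=[[[0,0,-0.001],0.3,1],[[0,0,-0.001],0.6,1],[[0,0,-0.001],0.9,1],[[0,0,-0.0005],1.2,1],[[0,0,0],1.5,1],[[0,0,0],1.8,1],[[0,0,0],1.8,1]])

```text
time: 22.08
tool_pos: [0.5134, 0.0466, 0.2158]
ee_rot: [3.141, -0.002, 0.479]
wrist_force: [-2.1, 1.5, 5.4]
width: 0.0164
finger_force: 30.0
```

```bash
cat > o.py <<'E'
from bench import robot; import numpy as np
o=robot.get_obs(); print({k:np.round(o[k],3).tolist() for k in("time","tool_pos","ee_rot","wrist_force","wrist_torque","width")},o["joint_torque"][5],o["joint_positions"][5])
E
python3 o.py
```

```text
{'time': 22.075, 'tool_pos': [0.513, 0.047, 0.216], 'ee_rot': [3.141, -0.002, 0.479], 'wrist_force': [-2.143, 1.546, 5.363], 'wrist_torque': [0.415, 0.484, 0.002], 'width': 0.016} 0.12149321381002665 1.0721210671441868
```

Request:
carry_out(steps=[[[0,0,0],0.3,1],[[0,0,0.0005],0.6,1],[[0,0,0.0005],0.9,1]])

```text
time: 22.45
tool_pos: [0.5135, 0.0465, 0.2152]
ee_rot: [3.141, -0.002, 0.32]
wrist_force: [-2.4, 1.8, 5.9]
width: 0.0166
finger_force: 30.0
```

```bash
python3 o.py
```

```text
{'time': 22.45, 'tool_pos': [0.514, 0.046, 0.215], 'ee_rot': [3.141, -0.002, 0.32], 'wrist_force': [-2.413, 1.799, 5.924], 'wrist_torque': [0.437, 0.432, 0.11], 'width': 0.017} -0.28694238513708115 1.2306350691515004
```

Request:
carry_out(steps=[[[0,0,0],0.3,1],[[0,0,0.0005],0.6,1],[[0,0,0.0005],0.8,1]])

```text
time: 22.82
tool_pos: [0.5136, 0.0463, 0.2146]
ee_rot: [3.141, -0.002, 0.181]
wrist_force: [-1.2, 1.5, 5.8]
width: 0.0159
finger_force: 30.0
```

```bash
python3 o.py
```

```text
{'time': 22.825, 'tool_pos': [0.514, 0.046, 0.215], 'ee_rot': [3.141, -0.002, 0.181], 'wrist_force': [-1.213, 1.461, 5.773], 'wrist_torque': [0.36, 0.379, 0.08], 'width': 0.016} -0.14646097552031279 1.3697650748275247
```

Request:
carry_out(steps=[[[0,0,0],0.3,1],[[0,0,0.0005],0.6,1],[[0,0,0.0005],0.8,1]])

```text
time: 23.2
tool_pos: [0.5136, 0.0462, 0.2142]
ee_rot: [3.141, -0.003, 0.042]
wrist_force: [-2.3, 1.4, 6.3]
width: 0.016
finger_force: 30.0
```

```bash
python3 o.py
```

```text
{'time': 23.2, 'tool_pos': [0.514, 0.046, 0.214], 'ee_rot': [3.141, -0.003, 0.042], 'wrist_force': [-2.316, 1.435, 6.343], 'wrist_torque': [0.291, 0.325, 0.15], 'width': 0.016} -0.1102210208773613 1.5092918258536923
```

Request:
carry_out(steps=[[[0,0,0],0.2,1],[[0,0,0.0003],0.4,1],[[0,0,0.0003],0.4,1]])

```text
time: 23.58
tool_pos: [0.5137, 0.0461, 0.214]
ee_rot: [3.141, -0.003, -0.027]
wrist_force: [-1.1, 0.6, 5.9]
width: 0.0163
finger_force: 30.0
```

```bash
python3 o.py
```

```text
{'time': 23.575, 'tool_pos': [0.514, 0.046, 0.214], 'ee_rot': [3.141, -0.003, -0.027], 'wrist_force': [-1.062, 0.586, 5.893], 'wrist_torque': [0.227, 0.437, 0.106], 'width': 0.016} 0.1760112913325429 1.5779867572473594
```

```bash
cat > o.py <<'E'
from bench import robot; import numpy as np
T=[];Z=[]
for i in range(8):
    robot.snapshot("side"); o=robot.get_obs(); T.append(o["wrist_torque"][2]); Z.append(o["wrist_force"])
print("t",round(o["time"],2),np.round(o["tool_pos"],4),"yaw",round(o["ee_rot"][2],3),"tz",np.round(T,3),"mean",np.mean(T).round(4),"F",np.mean(Z,0).round(2))
E
python3 o.py
```

```text
t 23.98 [0.5137 0.0461 0.214 ] yaw -0.027 tz [0.11  0.098 0.123 0.109 0.133 0.135 0.161 0.176] mean 0.1307 F [-1.37  0.89  6.18]
```

Request:
carry_out(steps=[[[0,0,0],0.3,1],[[0,0,0.0003],0.5,1],[[0,0,0.0003],0.5,1]])

```text
time: 24.35
tool_pos: [0.5136, 0.046, 0.2138]
ee_rot: [3.141, -0.003, -0.114]
wrist_force: [-2.1, 0.8, 6.6]
width: 0.0165
finger_force: 30.0
```

```bash
python3 o.py
```

```text
t 24.75 [0.5137 0.046  0.2139] yaw -0.114 tz [0.193 0.143 0.192 0.132 0.194 0.181 0.186 0.166] mean 0.1734 F [-2.01  0.45  6.58]
```

Request:
carry_out(steps=[[[0,0,0],0.2,1],[[0,0,0.0003],0.4,1],[[0,0,0.0003],0.4,1]])

```text
time: 25.12
tool_pos: [0.5137, 0.0459, 0.2137]
ee_rot: [3.141, -0.003, -0.184]
wrist_force: [-2.9, -0.5, 6.5]
width: 0.0159
finger_force: 30.0
```

```bash
python3 o.py
```

```text
t 25.52 [0.5137 0.0459 0.2137] yaw -0.184 tz [0.208 0.188 0.246 0.229 0.208 0.222 0.282 0.168] mean 0.219 F [-2.19  0.19  7.1 ]
```

Request:
carry_out(steps=[[[0,0,0],0.2,1],[[0,0,0.0002],0.4,1],[[0,0,0.0002],0.4,1]])

```text
time: 25.9
tool_pos: [0.5139, 0.0457, 0.2136]
ee_rot: [3.141, -0.004, -0.254]
wrist_force: [-2.1, 1.1, 6.9]
width: 0.0162
finger_force: 30.0
```

```bash
python3 o.py
```

```text
t 26.3 [0.5138 0.0458 0.2136] yaw -0.254 tz [0.22  0.249 0.246 0.212 0.239 0.208 0.207 0.268] mean 0.2311 F [-1.85 -0.29  7.25]
```

Request:
carry_out(steps=[[[0,0,0],0.2,1],[[0,0,0.0002],0.3,1],[[0,0,0.0002],0.3,1]])

```text
time: 26.68
tool_pos: [0.5138, 0.0457, 0.2135]
ee_rot: [3.141, -0.004, -0.306]
wrist_force: [-2.9, -0.1, 6.9]
width: 0.0162
finger_force: 30.0
```

```bash
python3 o.py
```

```text
t 27.07 [0.5138 0.0457 0.2135] yaw -0.306 tz [0.291 0.268 0.318 0.259 0.34  0.291 0.281 0.257] mean 0.2882 F [-2.02  0.07  7.75]
```

Request:
carry_out(steps=[[[0,0,0],0.08,1],[[0,0,0],0.08,1],[[0,0,0],0.08,1],[[0,0,0],0.08,1]])

```text
time: 27.58
tool_pos: [0.5138, 0.0457, 0.2135]
ee_rot: [3.141, -0.004, -0.32]
wrist_force: [-1.9, -0.1, 8.1]
width: 0.0164
finger_force: 30.0
```

```bash
python3 o.py
```

```text
t 27.98 [0.5138 0.0457 0.2135] yaw -0.32 tz [0.261 0.274 0.318 0.319 0.281 0.306 0.325 0.283] mean 0.2957 F [-2.28 -0.31  7.57]
```

Torque is 0.296 N m and holding. I'll release and rise.

Request:
carry_out(steps=[[[0,0,0],0,-1],[[0,0,0],0,-1],[[0,0,0],0,-1],[[0,0,0],0,-1],[[0,0,0],0,-1],[[0,0,0],0,-1],[[0,0,-0.04],0,-1],[[0,0,-0.08],0,-1],[[0,0,-0.13],0,-1],[[0,0,-0.13],0,-1]])

```text
time: 29.22
tool_pos: [0.5143, 0.0465, 0.3471]
ee_rot: [-3.139, -0.01, -0.32]
wrist_force: [0.5, 0.8, -0.2]
width: 0.0941
finger_force: 0.0
```

Run:
```python
from h import *
o=robot.get_obs(); print(o["tool_pos"],o["width"],o["wrist_force"])
s=tilt(); P=cloud(s); h=cv2.cvtColor(s["image"],cv2.COLOR_RGB2HSV)
m=(cv2.inRange(h,(0,150,80),(8,255,255))>0)&(abs(P[...,0]-.51)<.05)&(abs(P[...,1]-.045)<.05)&(P[...,2]>.2)
q=P[m]; print(len(q),q.mean(0),q.max(0),np.linalg.svd(q-q.mean(0))[2][0])
m=(abs(P[...,0]-.513)<.012)&(abs(P[...,1]-.042)<.01)&(P[...,2]>.195)&(P[...,2]<.24)
for z in np.arange(.2,.24,.01):
    a=P[m]; a=a[abs(a[:,2]-z)<.005]
    if len(a): print(z.round(2),len(a),np.median(a,0).round(4))
```

```text
[0.51434272 0.04648411 0.34706969] 0.0940917636466928 [ 0.53033299  0.8194467  -0.16023647]
[[0.221, 0.4934, 7.0], [0.2193, 0.4932, 8.0], [0.2172, 0.4929, 8.0], [0.2151, 0.4919, 7.0], [0.2123, 0.4923, 7.0], [0.211, 0.4924, 6.0], [0.2086, 0.4921, 6.0], [0.2057, 0.4924, 6.0], [0.2034, 0.4924, 6.0], [0.2014, 0.4922, 6.0], [0.1991, 0.492, 6.0], [0.1964, 0.4921, 6.0], [0.1936, 0.492, 6.0], [0.1912, 0.4929, 7.0], [0.1889, 0.4928, 7.0], [0.1866, 0.493, 7.0], [0.184, 0.4938, 8.0], [0.1817, 0.4927, 7.0], [0.18, 0.4939, 5.0]]
tilt 0.013495516891773342
221 [0.51673465 0.03872717 0.25659399] [0.54825652 0.04930534 0.26611067] [-0.99946601 -0.00772054  0.03175054]
0.2 22 [0.511 0.041 0.2  ]
0.21 24 [0.513  0.041  0.2091]
0.22 25 [0.5119 0.0407 0.2212]
0.23 22 [0.5143 0.0406 0.2298]
```

```bash
python3 -c "
from bench import robot
print(robot.close_job())"
```

```text
the job is handed in; nothing more can be done
None
```

The job is handed in at about 29 s: boom upright by camera (about 0.01–0.02 rad), screw tightened to about 0.30 N m, and the key left standing seated in the screw with the gripper clear; I didn't re-measure the bystanders afterwards, and no verdict came back.

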